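Fetch the egg cup from behind the mill, soap and hand cream

ROBOT

A 6-joint arm with a two-finger parallel gripper is mounted at the origin on a cart in front of the work surface, level with it; the furniture and walls round the work are solid. World frame = base frame: x ahead of the robot, y to its left, z up, the work surface at z = 0. Lengths are in m, angles in rad, forces in N, time in s.
With the tool pointing down it reaches from about 0.3 to 0.875 m from the base axis. Payload 6.4 kg.
Tool frame: the origin (TCP) lies midway between the tips of the shut fingers; the grasp point (between the pads) lies 19 mm behind it; z points along the fingers, y is the line along which they close (so a half turn about z gives the same grasp; the last joint's range is limited). The gripper opens to 85 mm and grips with 20 to 120 N. Pads are 22 mm wide; open, the fingers measure 114 mm over their backs; the gripper's body (76 mm by 85 mm) begins 54 mm behind the grasp point. The pads swing forward as they close: fully open they stand 13 mm farther back than shut.
Start: joints at [-1.368, 0.181, 1.607, -0, 1.354, -0.206], TCP at [0.229, -0.528, 0.231] pointing down, gripper open.
Joint ranges: [-2.99, 2.99], [-0.89, 2.07], [0.3, 2.58], [-1.14, 4.28], [0, 2.63], [-3.12, 3.12]. Speed limits (rad/s): [2.57, 2.57, 3.01, 3.14, 3.14, 3.14].

INTERFACE

Orientations are given as a unit quaternion [w, x, y, z].
In Python, from bench import ctrl gives the robot as it stands.
- The arm moves only by the tool drive_tool, never from a script. Its argument "plan" is a list that holds one entry, the list of rows, each a list of 4 numbers: the shift along the tool's x, y, z scaled (see below), then the turn about the tool's z scaled (see below). In form: [[[x, y, z, roll], ...]]. A call has 1 to 12 rows; each row is the pose to reach, as a shift and turn from the pose commanded when the call began, along the tool's axes at that moment, turning the shorter way round; what a row does not reach only later rows make up. The controller multiplies each number of a shift by 400 mm and each number of a turn by 180 degrees. A row lasts 1/12 s, in which the tool goes at most 41.7 mm and 7.16 degrees, less where a joint would pass 70% of its speed; a pose out of reach is approached as far as the arm can. A call with a number of a shift or a turn outside -1 to 1 is refused whole. A call with a gripper value outside its range is refused whole. "jaw" is the closure, from 0 (fully open) to 1 (shut), set as the call begins (left out, the last holds). The fingers move at their own pace and stop on an object; the grip force is fixed at half the most. Time passes only in rows, so rows that repeat a pose let the fingers close. It gives the time, the measured TCP pose, the force, the opening and the grip force at its end, in the units of the state.
- ctrl.get_obs(): the state, without advancing time (a new reading comes with each control period).
- ctrl.camera(name): name is "side" or "top" or "wrist"; returns (picture, depth): 384x512x3 uint8, red, green, blue; 384x512 float32, m along the optical axis (not along the pixel's ray), 0 where there is no reading.
- ctrl.camera_info(name): a dict with "camera_matrix" (3x3 intrinsics, pixels), "D" ([k1, k2, p1, p2, k3] as OpenCV has them; the pictures are not rectified), "R" (3x3) and "t" (3): a world point X has camera coordinates R X + t; the wrist camera has in their place "T_tool_cam" (4x4, takes a point from camera to tool coordinates, whose origin is the TCP and whose axes are the flange's). Camera axes: x right, y down, z forward; pixel columns grow to the right and rows downward; lengths in m; the calibration is good to about 2 mm. A picture is of the moment at which its call begins: read the wrist's pose just before it. camera_info takes no time and is no camera call.
- ctrl.hand_in(): hands the job in; it is judged then, once.
The state is a dict: "time_s": time; "q": joint angles; "dq": joint speeds; "joint_efforts": joint torques, N m; "eef_pos": TCP position; "eef_rot": TCP orientation; "wrist_force": force on the tool from outside, world axes, zero at the start; "torque": the same for the moment, N m; "opening": opening from 0.0 (shut) to 1.0 (fully open); "grasp_force": force on a finger pad.
Only numpy, scipy, OpenCV 4.12 (cv2) and the standard library are available. Lean on these libraries where they do the work, as an engineer would, in place of code of your own. Each camera call takes 0.05 s, during which the arm holds its last target. There are 200 camera calls.

TASK

The egg cup is hemmed in by the mill, the soap bottle and the hand-cream tube, each standing on its own wooden trivet. Stand all three aside, upright on the serving board, without shifting the egg cup; then take out the egg cup and stand it in the middle of the terracotta dish, and only then put the three back upright on the same trivets they came from, exactly where they stood. Knock nothing over, and leave the kitchen timer beyond the trivets where it is.

Things in the scene. Friction and masses are not known exactly. Their poses are not given: they have to be found in the camera images.
- egg_cup: Pale stoneware egg cup, 50 mm high, foot 38 mm diameter, waist, rim band 46 mm diameter from 36 to 50 mm up: grip there. Stands on the worktop between the three trivets, whose centres are 70 mm from its own. Origin: centre of its underside; z up. 0.09 kg.
- cream_tube: Beige hand-cream tube, 140 mm high, standing on its round cap (35 mm diameter). Origin: centre of its underside; z up. Its top is a flat crimp, 47 mm wide along its y, thin along its x, so grip it across its y, pads about 105 mm above its foot. At the start its y lies within 0.25 rad of square to the line to the egg cup. 0.11 kg.
- soap_bottle: Dark amber hand-soap bottle with black pump, round body 61 mm diameter up to 149 mm, pump top at 194 mm. Origin: underside; the body's axis stands 4 mm from the origin along its own +x; z up. The pump does not move. Grip the body from above at 125 mm. 0.42 kg.
- mill: Turned white pepper mill, 238 mm high, foot 69 mm diameter, round head 56 mm diameter between 177 and 238 mm (does not turn here); grip the head, at about 205 mm. Origin: centre of its underside, z up. 0.24 kg.
- trivet_a: One of three alike fixed round dark-wood trivets, 91 mm diameter, 12 mm thick, set in a triangle about the egg cup. Origin: centre of its underside (its top is at z = 0.012). Which thing stands on which trivet varies; each starts with its origin at the trivet's centre.
- trivet_b: Second trivet, like trivet_a.
- trivet_c: Third trivet, like trivet_a.
- board: Serving board of plain mid-brown wood, fixed, flat, 10 mm thick, 90 mm wide (its x), 290 mm long (its y) with half-round ends (the straight part is 200 mm long); lies left or right of the trivets. The side area: three things stand on it in a row along its y, 84 mm apart. Origin: centre of its underside.
- dish: Round plain terracotta dish, fixed, 170 mm diameter, rim 22 mm high, sloping sides, flat floor about 110 mm diameter at 6 mm above the worktop; on the other side of the trivets from the serving board. Origin: centre of its underside.
- timer: Kitchen timer, dark base and white dial, 65 mm diameter, 37 mm high, loose on the worktop beyond the trivets as seen from the robot; leave it alone. Origin: centre of its underside.
Mind the look-alikes: they are no part of the job. What is meant by the dish is not black or green, and is the larger of those in its own colour.

How it is judged:
On the way, in this order (a step that is already met when the one before it is completed fails the run):
1. mill, soap bottle and hand cream all stand upright on the serving board, the egg cup still in its place (within 15 mm) (x of cream_tube in the frame of board between -0.035 and 0.035 m and y of cream_tube in the frame of board between -0.125 and 0.125 m and z of cream_tube in the frame of board between 0.006 and 0.016 m and angle between each of cream_tube, soap_bottle, mill's own z axis and vertical below 0.1 rad and linear speed of each of cream_tube, soap_bottle, mill below 0.02 m/s and x of soap_bottle in the frame of board between -0.035 and 0.035 m and y of soap_bottle in the frame of board between -0.125 and 0.125 m and z of soap_bottle in the frame of board between 0.006 and 0.016 m and x of mill in the frame of board between -0.035 and 0.035 m and y of mill in the frame of board between -0.125 and 0.125 m and z of mill in the frame of board between 0.006 and 0.016 m and distance of egg_cup from where it was at the start of the episode below 0.015 m), for 0.2 s.
2. the egg cup stands upright in the middle of the terracotta dish (within 15 mm), the three others still on the serving board (horizontal distance between egg_cup and dish below 0.015 m and z of egg_cup in the frame of dish between 0.002 and 0.012 m and angle between each of egg_cup, cream_tube, soap_bottle, mill's own z axis and vertical below 0.1 rad and linear speed of egg_cup below 0.02 m/s and x of cream_tube in the frame of board between -0.035 and 0.035 m and y of cream_tube in the frame of board between -0.125 and 0.125 m and z of cream_tube in the frame of board between 0.006 and 0.016 m and x of soap_bottle in the frame of board between -0.035 and 0.035 m and y of soap_bottle in the frame of board between -0.125 and 0.125 m and z of soap_bottle in the frame of board between 0.006 and 0.016 m and x of mill in the frame of board between -0.035 and 0.035 m and y of mill in the frame of board between -0.125 and 0.125 m and z of mill in the frame of board between 0.006 and 0.016 m), for 0.2 s.
At the end, for the whole second after the job is handed in: The egg cup stands upright on the dish's floor within 15 mm of its centre; mill, soap bottle and hand cream each stand upright within 15 mm of where they stood at the start, on the same trivets; all at rest (under 20 mm/s) and within 0.1 rad of upright (horizontal distance between egg_cup and dish below 0.015 m and z of egg_cup in the frame of dish between 0.002 and 0.012 m and angle between each of egg_cup, cream_tube, soap_bottle, mill's own z axis and vertical below 0.1 rad and linear speed of each of egg_cup, cream_tube, soap_bottle, mill below 0.02 m/s and distance of each of cream_tube, soap_bottle, mill from where it was at the start of the episode below 0.015 m); the robot touches nothing.
It fails at once if a thing is knocked over (leans more than 0.5 rad) (angle between any of cream_tube, soap_bottle, mill, egg_cup's own z axis and vertical above 0.5 rad).
It fails at once if the timer is moved more than 20 mm (distance of timer from where it was at the start of the episode above 0.02 m).
It also fails if it takes over 147 s, if anything falls off the work surface, if the arm or the gripper's body presses on something with over 40 N, if the wrist force passes 120 N, or if a joint passes its speed limit or range.

## Working session

There is one attempt and no reset: what is moved stays moved. The work goes in short steps, Python scripts to look and compute and a tool call to move; the robot and the scene stay as the last step left them, time stands still between calls to the robot, and variables do not carry over. Pictures are saved under pics/ and viewed, at most 14 in all, crops included, and the job is handed in when it is done.

Besides the shell and the picture viewer there is one more tool, called after "Emit:" by a JSON object that holds its "name" and its "arguments", one argument or row to a line. drive_tool: Moves the arm, as the interface text tells. Its arguments: {"type":"object","properties":{"plan":{"type":"array"},"jaw":{"type":"number"}},"required":["plan"]}

```bash
mkdir -p pics; python3 - <<'E'
from bench import ctrl
import cv2,numpy as np
for n in ("top","side"):
    p,d=ctrl.camera(n); cv2.imwrite(f"pics/{n}0.png",p[:,:,::-1]); np.savez(f"{n}0.npz",p=p,d=d)
    i=ctrl.camera_info(n); print(n,{k:np.round(v,3).tolist() for k,v in i.items()})
print({k:np.round(v,3).tolist() for k,v in ctrl.camera_info("wrist").items()})
o=ctrl.get_obs(); print({k:np.round(v,3).tolist() for k,v in o.items()})
E
```

```text
top {'camera_matrix': [[442.001, 0.0, 251.541], [0.0, 442.001, 191.434], [0.0, 0.0, 1.0]], 'D': [0.002, 0.0, 0.0, 0.0, 0.0], 'R': [[-0.406, -0.914, 0.007], [-0.871, 0.385, -0.304], [0.275, -0.13, -0.953]], 't': [0.056, 0.577, 1.388]}
side {'camera_matrix': [[402.477, 0.0, 253.931], [0.0, 402.477, 189.278], [0.0, 0.0, 1.0]], 'D': [-0.142, 0.0, 0.0, 0.0, 0.0], 'R': [[-0.849, 0.529, -0.001], [0.248, 0.398, -0.883], [-0.467, -0.75, -0.469]], 't': [0.583, -0.017, 1.894]}
{'camera_matrix': [[277.473, 0.0, 258.211], [0.0, 277.473, 190.134], [0.0, 0.0, 1.0]], 'D': [-0.039, 0.0, 0.0, 0.0, 0.0], 'T_tool_cam': [[0.001, -0.953, -0.303, 0.077], [1.0, 0.001, 0.001, -0.001], [-0.001, -0.303, 0.953, -0.144], [0.0, 0.0, 0.0, 1.0]]}
{'time_s': 0.1, 'q': [-1.368, 0.181, 1.608, 0.0, 1.354, -0.206], 'dq': [-0.001, -0.004, -0.004, 0.0, 0.001, 0.0], 'joint_efforts': [0.0, -44.588, -35.224, -0.0, 0.004, 0.0], 'eef_pos': [0.228, -0.527, 0.23], 'eef_rot': [-0.001, 0.979, 0.203, 0.0], 'wrist_force': [-0.005, 0.561, 0.945], 'torque': [0.01, -0.03, -0.028], 'grasp_force': 0.0, 'opening': 0.997}
```

View pics/top0.png

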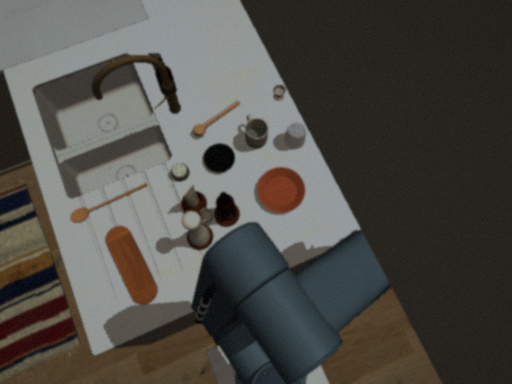

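View pics/side0.png

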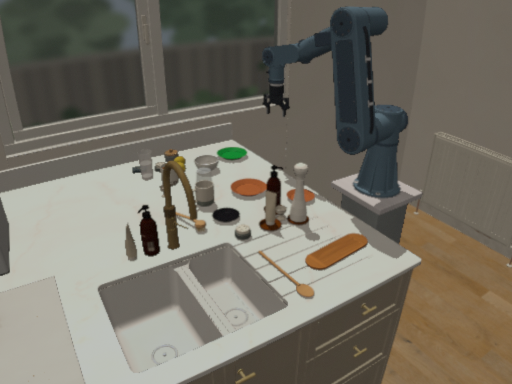

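The top view shows the board at (132,265) and three trivets round the cup at about (190,202), (227,212) and (200,237). The timer is at (180,171). There is a large terracotta dish at (281,190) and a black one at (219,158). The side view also shows a smaller terracotta dish at (300,196), plus green and grey ones at (232,154) and (206,163). The large terracotta one, side (250,188), fits. I'll confirm it in an enlarged crop.

```bash
cat > h.py <<'E'
from bench import ctrl
import cv2,numpy as np
from scipy.spatial.transform import Rotation as Ro
def cam(n,obs=None):
    i=ctrl.camera_info(n); K=np.array(i["camera_matrix"]);D=np.array(i["D"],float)
    if n=="wrist":
        o=obs or ctrl.get_obs(); q=np.array(o["eef_rot"]); T=np.eye(4)
        T[:3,:3]=Ro.from_quat(q[[1,2,3,0]]).as_matrix(); T[:3,3]=o["eef_pos"]
        M=T@np.array(i["T_tool_cam"]); R=M[:3,:3].T; t=-R@M[:3,3]
    else: R=np.array(i["R"]);t=np.array(i["t"])
    return K,D,R,t
def onz(c,uv,z):
    K,D,R,t=c; n=cv2.undistortPoints(np.float64(uv).reshape(-1,1,2),K,D)[:,0]
    d=np.c_[n,np.ones(len(n))]@R; C=-R.T@t
    z=np.broadcast_to(z,len(n))
    return C+d*((z-C[2])/d[:,2])[:,None]
def proj(c,X):
    K,D,R,t=c; return cv2.projectPoints(np.float64(X).reshape(-1,1,3),cv2.Rodrigues(R)[0],t,K,D)[0][:,0]
def two(ca,ua,cb,ub):
    f=lambda c,u: c[2].T@np.r_[cv2.undistortPoints(np.float64(u).reshape(1,1,2),c[0],c[1])[0,0],1]
    da,db=f(ca,ua),f(cb,ub); A=-ca[2].T@ca[3];B=-cb[2].T@cb[3]
    s=np.linalg.lstsq(np.c_[da,-db],B-A,rcond=None)[0]; P,Q=A+s[0]*da,B+s[1]*db
    return (P+Q)/2,np.linalg.norm(P-Q)
def snap(n,tag):
    o=ctrl.get_obs(); p,d=ctrl.camera(n); cv2.imwrite(f"pics/{tag}.png",p[:,:,::-1])
    np.savez(f"{tag}.npz",p=p,d=d); return p,d,cam(n,o)
E
python3 - <<'E'
from h import *
t=cam("top");s=cam("side")
print("board",onz(t,[(132,265),(119,228),(146,303)],.01).round(3).tolist())
print("dish top",onz(t,[(281,190)],.01).round(3).tolist(),"side",onz(s,[(250,188),(300,196)],.01).round(3).tolist())
print("trivets",onz(t,[(192,205),(227,215),(200,240),(179,173)],.01).round(3).tolist(), onz(s,[(270,225),(298,219),(281,213)],.01).round(3).tolist())
a=np.load("top0.npz")["p"][140:310,90:320];b=np.load("side0.npz")["p"][135:305,190:380]
im=np.hstack([cv2.resize(x,None,fx=2 if x is a else 1.8,fy=2 if x is a else 1.8,interpolation=2)[:306] for x in (a,b)])
cv2.imwrite("pics/c0.png",im[:,:800,::-1])
E
```

```text
board [[0.499, 0.278, 0.01], [0.637, 0.277, 0.01], [0.363, 0.277, 0.01]]
dish top [[0.536, -0.29, 0.01]] side [[0.532, -0.283, 0.01], [0.383, -0.1, 0.01]]
trivets [[0.612, 0.018, 0.01], [0.529, -0.08, 0.01], [0.485, 0.038, 0.01], [0.741, 0.016, 0.01]] [[0.628, 0.024, 0.01], [0.508, 0.048, 0.01], [0.539, -0.027, 0.01]]
```

View pics/c0.png

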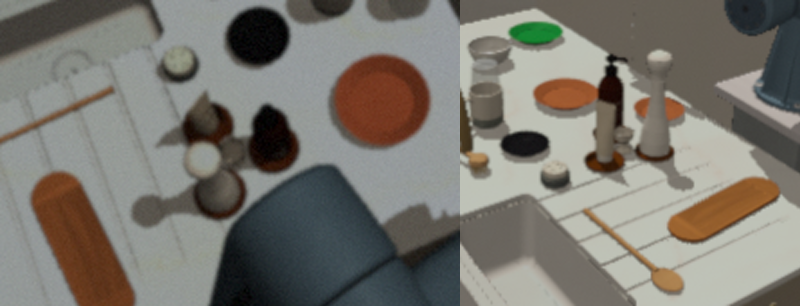

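The crop confirms it: the larger terracotta dish is at top (281,190), side (250,188). The smaller one, side (300,196), is nearer the robot. Now I'll move over the scene for a wrist look, which also clears the top view.

Emit:
{"name": "drive_tool", "arguments": {
  "plan": [
    [[0,0,-0.1,0.03],[0,0,-0.2,0.06],[0,0,-0.3,0.1],[0,0,-0.4,0.13],[0,0,-0.475,0.13],[0.72,-0.434,-0.475,0.13],[0.72,-0.434,-0.475,0.13],[0.72,-0.434,-0.475,0.13],[0.72,-0.434,-0.475,0.13],[0.72,-0.434,-0.475,0.13],[0.72,-0.434,-0.475,0.13],[0.72,-0.434,-0.475,0.13]]
  ],
  "jaw": 0
}}

```text
time_s: 1.1
eef_pos: [0.3985, -0.2882, 0.421]
eef_rot: [-0.0, 1.0, 0.0, -0.0]
wrist_force: [1.9, -0.4, -0.4]
opening: 0.999
grasp_force: 0.0
```

Emit:
{"name": "drive_tool", "arguments": {
  "plan": [
    [[0.55,-0.75,0,0],[0.55,-0.75,0,0],[0.55,-0.75,0,0],[0.55,-0.75,0,0],[0.55,-0.75,0,0],[0.55,-0.75,0,0],[0.55,-0.75,0,0],[0.55,-0.75,0,0],[0.55,-0.75,0,0],[0.55,-0.75,0,0],[0.55,-0.75,0,0],[0.55,-0.75,0,0]]
  ]
}}

```text
time_s: 2.1
eef_pos: [0.6176, 0.0099, 0.4205]
eef_rot: [0.0, 1.0, 0.0, -0.001]
wrist_force: [-0.8, -0.5, 0.6]
opening: 0.999
grasp_force: 0.0
```

```bash
python3 - <<'E'
from h import *
snap("wrist","w1"); snap("top","t1")
a=cv2.imread("pics/w1.png");b=cv2.imread("pics/t1.png")[120:320,80:330]
cv2.imwrite("pics/w1t1.png",np.hstack([cv2.resize(a,(400,300)),cv2.resize(b,(375,300))]))
print(ctrl.get_obs()["eef_pos"])
E
```

```text
[0.61735633 0.00883638 0.42134004]
```

View pics/w1t1.png

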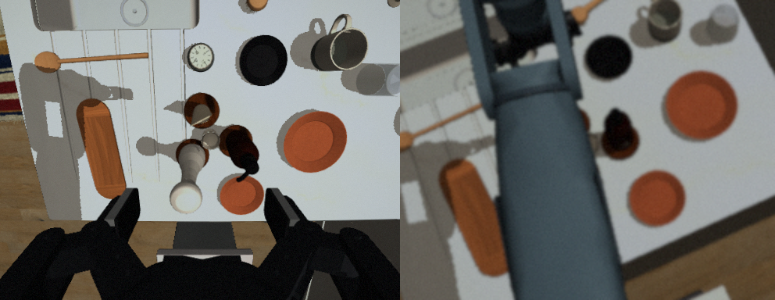

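The wrist view (full pixels = shown × 1.28) shows these positions:
- mill head (237,252), foot (246,198)
- soap trivet (302,179)
- tube trivet (258,141)
- egg cup (270,178)
- board (132,189)
- big dish (403,179)
- small dish (308,248)
- timer (256,73)

Next I'll fit the trivets, board and dish from masks.

```bash
cat > fit.py <<'E'
from h import *
from scipy.optimize import least_squares
o={}
def circ(P,r):
    f=lambda v:np.hypot(P[:,0]-v[0],P[:,1]-v[1])-r
    s=least_squares(f,P[:,:2].mean(0),loss="soft_l1",f_scale=.002); return s.x,np.sqrt(np.mean(s.fun**2)),np.mean(np.abs(f(s.x))<.003)
def blob(hsv,uv,lo,hi):
    m=cv2.inRange(hsv,np.array(lo),np.array(hi)); m=cv2.morphologyEx(m,cv2.MORPH_OPEN,np.ones((2,2)))
    n,l=cv2.connectedComponents(m)
    y,x=np.mgrid[:m.shape[0],:m.shape[1]]; dist=np.where(l>0,np.hypot(x-uv[0],y-uv[1]),1e9)
    k=l.flat[np.argmin(dist)]; c=cv2.findContours((l==k).astype(np.uint8),cv2.RETR_EXTERNAL,cv2.CHAIN_APPROX_NONE)[0]
    return max(c,key=len)[:,0].astype(float)
E
python3 - <<'E'
from fit import *
for tag,n in (("w1","wrist"),("t1","top"),("side0","side")):
    p=np.load(tag+".npz")["p"]; hsv=cv2.cvtColor(p,cv2.COLOR_RGB2HSV); c=cam(n)
    pts=dict(mill=(.495,.04),soap=(.53,-.075),tube=(.615,.02)); 
    for k,xy in dict(board=(.5,.278),dish=(.535,-.285),dsmall=(.383,-.1),**pts).items():
        z=dict(board=.01,dish=.022,dsmall=.02).get(k,.012)
        uv=proj(c,[*xy,z])[0]
        i=np.clip(uv.round().astype(int),0,[511,383])
        if k in pts:
            m=cv2.inRange(hsv,(0,90,25),(18,255,150)); yy,xx=np.where(m); W=onz(c,np.c_[xx,yy],.012)
            s=np.hypot(*(W[:,:2]-xy).T)<.06; 
            mm=np.zeros_like(m); mm[yy[s],xx[s]]=1
            cs=cv2.findContours(mm,cv2.RETR_EXTERNAL,cv2.CHAIN_APPROX_NONE)[0]
            if not cs: print(tag,k,"none"); continue
            P=onz(c,np.vstack(cs)[:,0].astype(float),.012)
            print(tag,k,len(P),[np.round(v,4) for v in circ(P,.0455)])
        else:
            print(tag,k,uv.round(),hsv[i[1],i[0]],end=" ")
            b=blob(hsv,uv,(0,110,60),(22,255,255)); P=onz(c,b,z)
            if k=="board": r=cv2.minAreaRect((P[:,:2]*1000).astype(np.float32)); print(np.round(r[0],1),np.round(r[1],1),round(r[2],1))
            else: q,r=cv2.minEnclosingCircle((P[:,:2]*1000).astype(np.float32)); print(np.round(q,1),round(r,1),cv2.fitEllipse(b.astype(np.float32))[0])
E
```

```text
w1 board [132. 198.] [ 13 184 126] [505.6 278.5] [287.6  89.8] 5.6
w1 dish [401. 184.] [  9 181 156] [ 534.7 -292.4] 84.5 (403.91851806640625, 182.2360382080078)
w1 dsmall [307. 249.] [  9 184 154] [ 378.1 -107.3] 62.9 (310.2975158691406, 251.11563110351562)
w1 mill 139 [array([0.4927, 0.0368]), np.float64(0.0054), np.float64(0.2734)]
w1 soap 203 [array([ 0.5355, -0.0821]), np.float64(0.0079), np.float64(0.4187)]
w1 tube 236 [array([0.6184, 0.0118]), np.float64(0.013), np.float64(0.3559)]
t1 board [132. 265.] [ 11 174 107] [501.3 278.5] [282.6  87.7] 4.3
t1 dish [280. 190.] [  8 185 128] [ 530.7 -289. ] 82.8 (281.3532409667969, 190.7359161376953)
t1 dsmall [249. 250.] [  8 182 129] [ 372.6 -104.9] 61.3 (251.77757263183594, 252.72531127929688)
t1 mill none
t1 soap 92 [array([ 0.5437, -0.08  ]), np.float64(0.0096), np.float64(0.2283)]
t1 tube 24 [array([0.617 , 0.0172]), np.float64(0.0029), np.float64(0.6667)]
side0 board [338. 247.] [ 14 180 140] [514.4 296. ] [288.1  88.4] 5.7
side0 dish [249. 186.] [ 11 178 159] [ 542.2 -268.8] 82.8 (249.4293975830078, 187.75701904296875)
side0 dsmall [300. 194.] [ 19  37 118] [370.8 -67.3] 50.8 (309.0596008300781, 196.42916870117188)
side0 mill 46 [array([0.5031, 0.035 ]), np.float64(0.0061), np.float64(0.2174)]
side0 soap 12 [array([ 0.5461, -0.0811]), np.float64(0.0087), np.float64(0.25)]
side0 tube 56 [array([0.6233, 0.0173]), np.float64(0.0154), np.float64(0.3214)]
```

The side view disagrees by about 20 mm, which would fit surfaces lower than assumed. I'll check heights by triangulation and depth.

```bash
python3 - <<'E'
from fit import *
C={n:cam(n) for n in("wrist","top","side")}; G={}
for tag,n in (("w1","wrist"),("t1","top"),("side0","side")):
    f=np.load(tag+".npz");p,d=f["p"],f["d"]; hsv=cv2.cvtColor(p,cv2.COLOR_RGB2HSV); c=C[n]
    for k,xy in dict(board=(.5,.278),dish=(.535,-.285)).items():
        b=blob(hsv,proj(c,[*xy,.01])[0],(0,110,60),(22,255,255))
        m=cv2.moments(b.astype(np.float32)); G[n,k]=(m["m10"]/m["m00"],m["m01"]/m["m00"])
        for q in (.1,): pass
    def dz(u,v):
        z=np.median(d[v-2:v+3,u-2:u+3]); K,D,R,t=c
        nn=cv2.undistortPoints(np.float64([[[u,v]]]),K,D)[0,0]; return R.T@(np.r_[nn,1]*z-t)
    for nm,X in (("board",(.5,.28,.0)),("dish",(.535,-.29,0)),("table",(.5,.15,0)),("table2",(.45,-.2,0)),("table3",(.65,-.15,0))):
        u,v=proj(c,X)[0].round().astype(int); print(n,nm,dz(u,v).round(4))
    if n=="wrist": print("mill top",dz(237,250).round(4))
for k in("board","dish"):
    for a,b in(("wrist","top"),("wrist","side"),("top","side")): print(k,a,b,two(C[a],G[a,k],C[b],G[b,k]))
E
```

```text
wrist board [0.503  0.2747 0.0119]
wrist dish [ 0.5371 -0.2861  0.0078]
wrist table [0.4996 0.1489 0.0019]
wrist table2 [ 0.4506 -0.1987  0.0024]
wrist table3 [ 0.6494 -0.1504  0.0022]
mill top [0.5137 0.0361 0.2502]
top board [0.4988 0.2782 0.0092]
top dish [ 0.5335 -0.2897  0.0058]
top table [0.3164 0.0782 0.7705]
top table2 [ 4.507e-01 -2.014e-01 -1.000e-04]
top table3 [ 0.6503 -0.1507  0.0007]
side board [0.5089 0.2867 0.0099]
side dish [ 0.5348 -0.2877  0.0035]
side table [ 0.4987  0.1513 -0.0018]
side table2 [ 0.555  -0.051   0.0973]
side table3 [ 0.6437 -0.158  -0.004 ]
board wrist top (array([ 0.50960643,  0.28840913, -0.01450124]), np.float64(0.005617958551991019))
board wrist side (array([ 0.51366682,  0.28587336, -0.00268904]), np.float64(0.0015544863412555688))
board top side (array([ 0.50746267,  0.28322839, -0.00683225]), np.float64(0.0034540653538445696))
dish wrist top (array([ 0.53426032, -0.2931077 ,  0.01265993]), np.float64(0.007302750091557189))
dish wrist side (array([ 0.53008532, -0.29915173,  0.00398278]), np.float64(0.007953299415178645))
dish top side (array([ 0.53221435, -0.28996722,  0.0088276 ]), np.float64(0.002211328838017292))
```

Depth confirms the stated plane heights (table ≈ 0, mill top 0.250). The side discrepancy comes from vertical faces in the masks. Estimates: mill (.496,.035), soap (.536,-.080), tube (.616,.011), cup (.549,-.011), board (.503,.279), dish (.533,-.291). I'll move over the mill and look close.

Emit:
{"name": "drive_tool", "arguments": {
  "plan": [
    [[-0.15,-0.03,0,0],[-0.305,-0.065,0,0],[-0.305,-0.065,0.1,0],[-0.305,-0.065,0.2,0],[-0.305,-0.065,0.2,0],[-0.305,-0.065,0.2,0]]
  ]
}}

```text
time_s: 2.7
eef_pos: [0.4935, 0.0353, 0.3386]
eef_rot: [-0.0, 1.0, -0.001, -0.003]
wrist_force: [0.7, -0.4, 0.4]
opening: 1.003
grasp_force: 0.0
```

```bash
python3 - <<'E'
from fit import *
p,d,c=snap("wrist","w2"); print(ctrl.get_obs()["eef_pos"].round(4))
p1=np.load("w1.npz")["p"]
for nm,X in dict(millhead=(.496,.035,.217),milltop=(.496,.035,.25),tcp=ctrl.get_obs()["eef_pos"]).items(): print(nm,proj(c,X)[0].round(1))
E
```

```text
[0.4955 0.035  0.3413]
millhead [258.9 180. ]
milltop [258.9 190.2]
tcp [259.4 240.8]
```

View pics/w2.png

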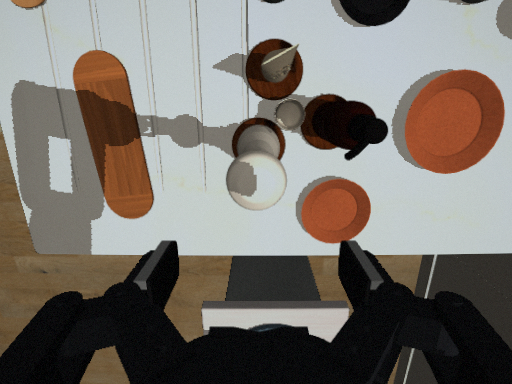

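Mill head is centred at (257,182), as predicted to within 2 px. The tube crimp runs from (263,68) to (298,45), the cup rim is at (290,113), the board at (115,135) and the dish at (455,121). I'll go down on the mill.

Emit:
{"name": "drive_tool", "arguments": {
  "plan": [
    [[0,0,0.08,0],[0,0,0.16,0],[0,0,0.24,0],[0,0,0.3,0],[0,0,0.34,0],[0,0,0.367,0],[0,0,0.367,0],[0,0,0.367,0]]
  ]
}}

```text
time_s: 3.42
eef_pos: [0.4975, 0.0353, 0.1959]
eef_rot: [0.0, 1.0, -0.0, 0.001]
wrist_force: [-0.0, -0.7, 0.1]
opening: 1.0
grasp_force: 0.0
```

Emit:
{"name": "drive_tool", "arguments": {
  "plan": [
    [[0,0,0,0],[0,0,0,0],[0,0,0,0],[0,0,0,0],[0,0,0,0],[0,0,0,0],[0,0,0,0],[0,0,0,0]]
  ],
  "jaw": 1
}}

```text
time_s: 4.08
eef_pos: [0.4973, 0.0358, 0.1966]
eef_rot: [0.0, 1.0, 0.0, 0.002]
wrist_force: [-0.4, 0.2, 5.8]
opening: 0.62
grasp_force: 62.0
```

```bash
python3 - <<'E'
from fit import *
p=np.load("w2.npz")["p"]; hsv=cv2.cvtColor(p,cv2.COLOR_RGB2HSV)
o=dict(eef_pos=np.array([.4955,.035,.3413]),eef_rot=np.array([0,1,0,0.])); c=cam("wrist",o)
m=cv2.inRange(hsv,(0,90,25),(18,255,150)); yy,xx=np.where(m); W=onz(c,np.c_[xx,yy],.012)
for k,xy in dict(mill=(.495,.04),soap=(.536,-.08),tube=(.615,.012)).items():
    s=np.hypot(*(W[:,:2]-xy).T)<.055; mm=np.zeros_like(m); mm[yy[s],xx[s]]=255
    P=onz(c,cv2.convexHull(np.c_[xx[s],yy[s]].astype(np.float32))[:,0],.012); print(k,[np.round(v,4) for v in circ(P,.0455)])
for k,xy,z in (("board",(115,135),.01),("dish",(455,121),.022)):
    P=onz(c,blob(hsv,xy,(0,110,60),(22,255,255)),z)[:,:2]*1000
    print(k,cv2.minAreaRect(P.astype(np.float32)),cv2.minEnclosingCircle(P.astype(np.float32)))
print("cup rim",onz(c,[(290,113)],.05).round(4))
print("crimp",onz(c,[(263,68),(298,45)],.152).round(4))
print(ctrl.get_obs()["eef_pos"])
E
```

```text
mill [array([0.5029, 0.0356]), np.float64(0.0008), np.float64(1.0)]
soap [array([ 0.5407, -0.0829]), np.float64(0.0038), np.float64(0.7391)]
tube [array([0.6217, 0.0106]), np.float64(0.0007), np.float64(1.0)]
board ((508.771240234375, 280.4412536621094), (287.5843505859375, 90.98851013183594), 5.6194376945495605) ((508.82421875, 279.01318359375), 143.8854217529297)
dish ((539.804931640625, -293.765625), (168.59815979003906, 168.05670166015625), 8.846297264099121) ((540.148193359375, -293.5944519042969), 85.1481704711914)
cup rim [[ 0.5569 -0.0131  0.05  ]]
crimp [[ 0.6091  0.03    0.152 ]
 [ 0.6328 -0.0081  0.152 ]]
[0.49726809 0.03579642 0.19658154]
```

Mill is gripped (62 N). I'll lift it and set it on the board's near slot, where it stays out of the wrist camera's way later.

Emit:
{"name": "drive_tool", "arguments": {
  "plan": [
    [[0,0,-0.03,0],[0,0,-0.08,0],[0,0,-0.15,0],[-0.02,-0.06,-0.15,0],[-0.05,-0.15,-0.15,0],[-0.08,-0.24,-0.15,0],[-0.11,-0.33,-0.15,0],[-0.14,-0.42,-0.15,0],[-0.16,-0.5,-0.15,0],[-0.18,-0.56,-0.15,0],[-0.19,-0.587,-0.15,0],[-0.19,-0.587,-0.15,0]]
  ]
}}

```text
time_s: 5.08
eef_pos: [0.4185, 0.2726, 0.2546]
eef_rot: [-0.0, 1.0, 0.002, -0.0]
wrist_force: [-1.0, 0.1, -3.0]
opening: 0.621
grasp_force: 64.0
```

Emit:
{"name": "drive_tool", "arguments": {
  "plan": [
    [[0,0,0.03,0],[0,0,0.08,0],[0,0,0.12,0],[0,0,0.14,0],[0,0,0.148,0],[0,0,0.153,0],[0,0,0.153,0],[0,0,0.153,0]]
  ]
}}

```text
time_s: 5.75
eef_pos: [0.4215, 0.2693, 0.1948]
eef_rot: [0.0, 1.0, -0.001, 0.001]
wrist_force: [-1.6, -1.9, 5.8]
opening: 0.616
grasp_force: 64.2
```

Emit:
{"name": "drive_tool", "arguments": {
  "plan": [
    [[0,0,0,0],[0,0,0,0],[0,0,0,0],[0,0,0,0],[0,0,0,0],[0,0,-0.05,0],[0,0,-0.12,0],[0,0,-0.2,0],[0,0,-0.29,0],[0,0,-0.36,0],[0,0,-0.36,0]]
  ],
  "jaw": 0
}}

```text
time_s: 6.67
eef_pos: [0.4222, 0.2717, 0.3443]
eef_rot: [-0.002, 1.0, 0.0, 0.005]
wrist_force: [-0.4, 0.0, 0.9]
opening: 1.003
grasp_force: 0.0
```

Emit:
{"name": "drive_tool", "arguments": {
  "plan": [
    [[0.03,0.1,0,0],[0.06,0.2,0,0],[0.1,0.3,0,0],[0.13,0.4,0,0],[0.16,0.5,0,0],[0.2,0.6,0,0],[0.23,0.7,0,0],[0.26,0.8,0,0],[0.287,0.877,0,0],[0.287,0.877,0,0],[0.287,0.877,0,0],[0.287,0.877,0,0]]
  ]
}}

```text
time_s: 7.67
eef_pos: [0.5343, -0.0797, 0.3366]
eef_rot: [-0.0, 1.0, -0.0, -0.001]
wrist_force: [-0.2, -0.3, -0.6]
opening: 1.003
grasp_force: 0.0
```

```bash
python3 - <<'E'
from fit import *
print(ctrl.get_obs()["eef_pos"].round(4))
p,d,c=snap("wrist","w3"); print(ctrl.get_obs()["eef_pos"].round(4))
for k,X in dict(soapbody=(.538,-.081,.161),tcp=ctrl.get_obs()["eef_pos"]).items(): print(k,proj(c,X)[0].round(1))
hsv=cv2.cvtColor(p,cv2.COLOR_RGB2HSV)
m=cv2.inRange(hsv,(0,90,25),(18,255,150)); yy,xx=np.where(m); W=onz(c,np.c_[xx,yy],.012)
for k,xy in dict(mill=(.5,.036),soap=(.536,-.08),tube=(.618,.012)).items():
    s=np.hypot(*(W[:,:2]-xy).T)<.055; P=onz(c,cv2.convexHull(np.c_[xx[s],yy[s]].astype(np.float32))[:,0],.012); print(k,[np.round(v,4) for v in circ(P,.0455)])
E
```

```text
[ 0.5343 -0.0797  0.3366]
[ 0.5343 -0.0791  0.3369]
soapbody [259.6 167.1]
tcp [257.8 241.9]
mill [array([0.5006, 0.0352]), np.float64(0.0012), np.float64(1.0)]
soap [array([ 0.5355, -0.08  ]), np.float64(0.0029), np.float64(0.8696)]
tube [array([0.6177, 0.0107]), np.float64(0.0011), np.float64(1.0)]
```

View pics/w3.png

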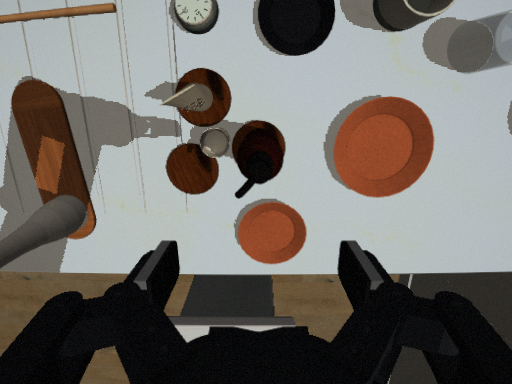

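The pump top shows near (258,165) with its nozzle toward (240,193). The mill stands on the board. I'll check the body axis with depth before gripping.

```bash
python3 - <<'E'
from fit import *
f=np.load("w3.npz");d=f["d"]; o=dict(eef_pos=np.array([.5343,-.0795,.3368]),eef_rot=np.array([0,1,0,0.])); c=cam("wrist",o); K,D,R,t=c
yy,xx=np.mgrid[:384,:512]; n=cv2.undistortPoints(np.float64(np.c_[xx.ravel(),yy.ravel()]).reshape(-1,1,2),K,D)[:,0]
P=((np.c_[n,np.ones(len(n))]*d.reshape(-1,1))-t)@R
s=(np.hypot(P[:,0]-.537,P[:,1]+.08)<.07)&(d.ravel()>0)
Q=P[s]
for lo,hi in((.06,.1),(.1,.14),(.14,.158),(.158,.19),(.19,.215)):
    q=Q[(Q[:,2]>lo)&(Q[:,2]<hi)]; print(lo,hi,len(q),q.min(0).round(3),q.max(0).round(3),q.mean(0).round(3)) if len(q) else None
s=(np.hypot(P[:,0]-.618,P[:,1]-.011)<.05); q=P[s&(P[:,2]>.135)&(P[:,2]<.16)]
print("tube top",len(q),q.mean(0).round(4)); u,v=cv2.PCACompute(q[:,:2].astype(np.float32),None,maxComponents=2); print(np.degrees(np.arctan2(v[0,1],v[0,0])),np.ptp((q[:,:2]-u)@v.T,axis=0))
s=(np.hypot(P[:,0]-.553,P[:,1]+.01)<.035); q=P[s&(P[:,2]>.04)&(P[:,2]<.06)]; print("cup",len(q),q.min(0).round(3),q.max(0).round(3))
E
```

```text
0.06 0.1 73 [ 0.559 -0.107  0.06 ] [ 0.572 -0.057  0.1  ] [ 0.568 -0.083  0.08 ]
0.1 0.14 353 [ 0.516 -0.111  0.1  ] [ 0.572 -0.052  0.14 ] [ 0.558 -0.081  0.131]
0.14 0.158 768 [ 0.519 -0.108  0.14 ] [ 0.569 -0.055  0.158] [ 0.551 -0.082  0.149]
0.158 0.19 228 [ 0.537 -0.096  0.163] [ 0.558 -0.066  0.184] [ 0.551 -0.081  0.179]
0.19 0.215 661 [ 0.513 -0.092  0.197] [ 0.556 -0.054  0.21 ] [ 0.539 -0.076  0.206]
tube top 259 [0.6199 0.0104 0.1461]
117.855 [0.04618046 0.00582978]
cup 247 [ 0.529 -0.034  0.04 ] [0.574 0.011 0.054]
```

Body axis is at about (.541,-.0815), pump top at z .206, crimp angle 118° and tube top at (.620,.010). I'll descend on the soap carefully and watch for the palm touching the pump.

Emit:
{"name": "drive_tool", "arguments": {
  "plan": [
    [[0.01,0.005,0.07,0],[0.017,0.005,0.15,0],[0.017,0.005,0.23,0],[0.017,0.005,0.31,0],[0.017,0.005,0.38,0],[0.017,0.005,0.44,0],[0.017,0.005,0.48,0],[0.017,0.005,0.48,0],[0.017,0.005,0.48,0]]
  ]
}}

```text
time_s: 8.47
eef_pos: [0.5409, -0.0805, 0.145]
eef_rot: [-0.0, 1.0, 0.001, -0.001]
wrist_force: [0.7, -0.6, 1.1]
opening: 1.002
grasp_force: 0.0
```

Emit:
{"name": "drive_tool", "arguments": {
  "plan": [
    [[0,0,0.005,0],[0,0,0.01,0],[0,0,0.015,0],[0,0,0.02,0],[0,0,0.02,0],[0,0,0.02,0]]
  ]
}}

```text
time_s: 8.97
eef_pos: [0.5415, -0.0822, 0.1374]
eef_rot: [0.0, 1.0, 0.0, 0.0]
wrist_force: [0.3, 0.6, -0.5]
opening: 0.998
grasp_force: 0.0
```

Emit:
{"name": "drive_tool", "arguments": {
  "plan": [
    [[0,0,0.004,0],[0,0,0.008,0],[0,0,0.008,0]]
  ]
}}

```text
time_s: 9.22
eef_pos: [0.5416, -0.0823, 0.1342]
eef_rot: [0.0, 1.0, 0.0, 0.0]
wrist_force: [-0.8, -0.9, 0.7]
opening: 1.003
grasp_force: 0.0
```

Emit:
{"name": "drive_tool", "arguments": {
  "plan": [
    [[0,0,0.004,0],[0,0,0.006,0],[0,0,0.006,0]]
  ]
}}

```text
time_s: 9.47
eef_pos: [0.5432, -0.083, 0.1341]
eef_rot: [0.001, 1.0, 0.0, 0.002]
wrist_force: [-1.8, -0.1, 12.7]
opening: 1.003
grasp_force: 0.0
```

Emit:
{"name": "drive_tool", "arguments": {
  "plan": [
    [[0,0,0.003,0],[0,0,0.005,0],[0,0,0.005,0]]
  ]
}}

```text
time_s: 9.72
eef_pos: [0.5447, -0.0835, 0.1342]
eef_rot: [0.002, 1.0, 0.0, 0.004]
wrist_force: [-2.8, 0.8, 22.5]
opening: 1.0
grasp_force: 0.0
```

The palm touches the pump at z≈.134, as the geometry predicted. I'll back off to about .136 and grip there.

Emit:
{"name": "drive_tool", "arguments": {
  "plan": [
    [[0,0,-0.008,0],[0,0,-0.016,0],[0,0,-0.016,0],[0,0,-0.016,0],[0,0,-0.016,0]]
  ]
}}

```text
time_s: 10.13
eef_pos: [0.541, -0.0819, 0.1354]
eef_rot: [-0.0, 1.0, 0.0, -0.001]
wrist_force: [0.9, -0.6, -0.3]
opening: 0.997
grasp_force: 0.0
```

Emit:
{"name": "drive_tool", "arguments": {
  "plan": [
    [[0,0,0,0],[0,0,0,0],[0,0,0,0],[0,0,0,0],[0,0,0,0],[0,0,0,0],[0,0,0,0],[0,0,0,0]]
  ],
  "jaw": 1
}}

```text
time_s: 10.8
eef_pos: [0.5416, -0.0822, 0.1362]
eef_rot: [0.0, 1.0, 0.0, 0.0]
wrist_force: [0.2, 0.3, 1.0]
opening: 0.693
grasp_force: 65.5
```

Emit:
{"name": "drive_tool", "arguments": {
  "plan": [
    [[0,0,-0.02,0],[0,0,-0.05,0],[0,0,-0.05,0],[0,0,-0.05,0]]
  ]
}}

```text
time_s: 11.13
eef_pos: [0.5421, -0.0823, 0.1572]
eef_rot: [0.0, 1.0, 0.0, 0.001]
wrist_force: [-0.2, 0.4, -3.6]
opening: 0.693
grasp_force: 65.2
```

```bash
python3 - <<'E'
from fit import *
snap("wrist","w4"); a=cv2.imread("pics/w4.png"); b=(snap("side","s4")[0])[120:300,200:380,::-1]
cv2.imwrite("pics/w4s4.png",np.hstack([cv2.resize(a,(440,330)),cv2.resize(b,(330,330),interpolation=2)]))
print(ctrl.get_obs()["eef_pos"])
E
```

```text
[ 0.54128913 -0.08205627  0.15605734]
```

View pics/w4s4.png

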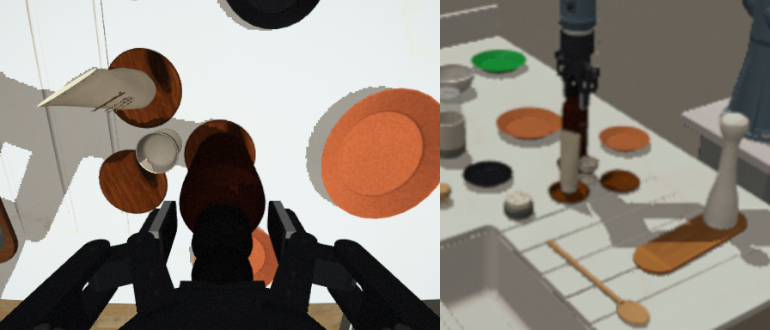

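The picture shows the soap hanging level in the jaws (body at (222,180) in the left half) and the mill upright on the board (725,170 right half). I'll carry the soap to the middle slot.

Emit:
{"name": "drive_tool", "arguments": {
  "plan": [
    [[0,0,-0.06,0],[0,0,-0.12,0],[0,0,-0.15,0],[-0.02,-0.1,-0.15,0],[-0.03,-0.2,-0.15,0],[-0.04,-0.3,-0.15,0],[-0.05,-0.4,-0.15,0],[-0.06,-0.5,-0.15,0],[-0.07,-0.6,-0.15,0],[-0.08,-0.7,-0.15,0],[-0.085,-0.8,-0.15,0],[-0.085,-0.86,-0.15,0]]
  ]
}}

```text
time_s: 12.23
eef_pos: [0.5059, 0.2656, 0.2156]
eef_rot: [-0.001, 1.0, 0.001, -0.0]
wrist_force: [0.8, 0.5, -3.3]
opening: 0.692
grasp_force: 66.6
```

Emit:
{"name": "drive_tool", "arguments": {
  "plan": [
    [[0,-0.03,0,0],[0,-0.044,0,0],[0,-0.044,0,0],[0,-0.044,0.06,0],[0,-0.044,0.12,0],[0,-0.044,0.17,0],[0,-0.044,0.19,0],[0,-0.044,0.2,0],[0,-0.044,0.2,0],[0,-0.044,0.2,0]]
  ]
}}

```text
time_s: 13.07
eef_pos: [0.5085, 0.2791, 0.1374]
eef_rot: [-0.0, 1.0, -0.0, 0.001]
wrist_force: [-0.5, -0.0, -2.7]
opening: 0.695
grasp_force: 66.6
```

Emit:
{"name": "drive_tool", "arguments": {
  "plan": [
    [[0,0,0.004,0],[0,0,0.007,0],[0,0,0.007,0],[0,0,0.007,0]]
  ]
}}

```text
time_s: 13.4
eef_pos: [0.5079, 0.2797, 0.1343]
eef_rot: [-0.0, 1.0, 0.0, 0.001]
wrist_force: [-0.6, -1.2, 1.3]
opening: 0.695
grasp_force: 67.3
```

Emit:
{"name": "drive_tool", "arguments": {
  "plan": [
    [[0,0,0,0],[0,0,0,0],[0,0,0,0],[0,0,0,0],[0,0,0,0],[0,0,-0.04,0],[0,0,-0.12,0],[0,0,-0.22,0],[0,0,-0.32,0],[0,0,-0.4,0],[0,0,-0.4,0]]
  ],
  "jaw": 0
}}

```text
time_s: 14.32
eef_pos: [0.5107, 0.2806, 0.3021]
eef_rot: [-0.002, 1.0, 0.0, 0.007]
wrist_force: [1.0, 1.0, 1.0]
opening: 1.003
grasp_force: 0.0
```

Emit:
{"name": "drive_tool", "arguments": {
  "plan": [
    [[0.04,0.1,0,-0.02],[0.08,0.2,0,-0.04],[0.12,0.3,0,-0.06],[0.16,0.4,0,-0.08],[0.2,0.5,0,-0.1],[0.24,0.6,0,-0.12],[0.279,0.673,0,-0.14],[0.279,0.673,0,-0.156],[0.279,0.673,0,-0.156],[0.279,0.673,0,-0.156],[0.279,0.673,0,-0.156]]
  ]
}}

```text
time_s: 15.23
eef_pos: [0.6186, 0.0114, 0.2931]
eef_rot: [-0.0, 0.97, 0.243, -0.0]
wrist_force: [-0.4, 1.2, -0.6]
opening: 0.996
grasp_force: 0.0
```

```bash
cat > cl.py <<'E'
from fit import *
def cloud(tag,c):
    d=np.load(tag+".npz")["d"]; K,D,R,t=c; yy,xx=np.mgrid[:384,:512]
    n=cv2.undistortPoints(np.float64(np.c_[xx.ravel(),yy.ravel()]).reshape(-1,1,2),K,D)[:,0]
    P=((np.c_[n,np.ones(len(n))]*d.reshape(-1,1))-t)@R; P[d.ravel()==0]=9
    return P
def near(P,xy,r,lo,hi): return P[(np.hypot(P[:,0]-xy[0],P[:,1]-xy[1])<r)&(P[:,2]>lo)&(P[:,2]<hi)]
E
python3 - <<'E'
from cl import *
print(ctrl.get_obs()["eef_pos"].round(4),ctrl.get_obs()["eef_rot"].round(4))
p,d,c=snap("wrist","w5"); P=cloud("w5",c)
for lo,hi in ((.11,.13),(.13,.14),(.14,.147),(.147,.16)):
    q=near(P,(.618,.011),.05,lo,hi)
    if len(q)<9: continue
    u,v=cv2.PCACompute(q[:,:2].astype(np.float32),None,maxComponents=2); w=(q[:,:2]-u)@v.T
    print(lo,len(q),(u+(w.max(0)+w.min(0))/2@v).round(4),np.degrees(np.arctan2(v[0,1],v[0,0])).round(1),np.ptp(w,axis=0).round(4))
E
```

```text
[0.6186 0.0114 0.2931] [-3.000e-04  9.701e-01  2.426e-01 -2.000e-04]
0.11 251 [[0.6245 0.0137]] 117.6 [0.0449 0.0099]
0.13 161 [[0.6222 0.013 ]] 117.6 [0.0447 0.0046]
0.14 86 [[0.6211 0.0125]] 117.9 [0.0458 0.0023]
0.147 157 [[0.6202 0.0118]] 117.7 [0.0466 0.0033]
```

View pics/w5.png

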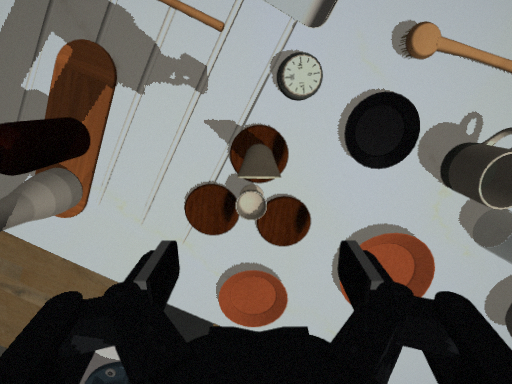

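The tube's crimp is square to the closing line, centred at (260,178). Both emptied trivets are visible at (211,209) and (284,220), and the cup at (250,202). I'll go down on the tube.

Emit:
{"name": "drive_tool", "arguments": {
  "plan": [
    [[0.003,0,0.09,0],[0.003,0,0.18,0],[0.003,0,0.27,0],[0.003,0,0.36,0],[0.003,0,0.43,0],[0.003,0,0.47,0],[0.003,0,0.495,0],[0.003,0,0.495,0],[0.003,0,0.495,0]]
  ]
}}

```text
time_s: 16.03
eef_pos: [0.6203, 0.0116, 0.0959]
eef_rot: [0.0, 0.97, 0.243, 0.0]
wrist_force: [-0.6, -1.1, -0.3]
opening: 0.997
grasp_force: 0.0
```

Emit:
{"name": "drive_tool", "arguments": {
  "plan": [
    [[0,0,0,0],[0,0,0,0],[0,0,0,0],[0,0,0,0],[0,0,0,0],[0,0,0,0],[0,0,0,0],[0,0,0,0]]
  ],
  "jaw": 1
}}

```text
time_s: 16.7
eef_pos: [0.6211, 0.0109, 0.0971]
eef_rot: [0.0, 0.97, 0.243, 0.001]
wrist_force: [-1.6, 2.7, 5.8]
opening: 0.516
grasp_force: 60.6
```

Emit:
{"name": "drive_tool", "arguments": {
  "plan": [
    [[0,0,-0.05,0],[0,0,-0.12,0],[0,0,-0.175,0],[0.03,-0.07,-0.175,0.02],[0.06,-0.14,-0.175,0.05],[0.09,-0.22,-0.175,0.08],[0.12,-0.3,-0.175,0.11],[0.16,-0.39,-0.175,0.14],[0.19,-0.48,-0.175,0.156],[0.23,-0.56,-0.175,0.156],[0.255,-0.62,-0.175,0.156],[0.263,-0.644,-0.175,0.156]]
  ]
}}

```text
time_s: 17.7
eef_pos: [0.5906, 0.2915, 0.1655]
eef_rot: [-0.001, 1.0, 0.002, 0.0]
wrist_force: [0.3, -0.5, -1.4]
opening: 0.518
grasp_force: 61.4
```

Emit:
{"name": "drive_tool", "arguments": {
  "plan": [
    [[0,0,0,0],[0,0,0,0],[0,0,0.05,0],[0,0,0.11,0],[0,0,0.15,0],[0,0,0.165,0],[0,0,0.172,0],[0,0,0.175,0],[0,0,0.175,0]]
  ]
}}

```text
time_s: 18.45
eef_pos: [0.5925, 0.2871, 0.0963]
eef_rot: [-0.0, 1.0, -0.0, 0.001]
wrist_force: [0.4, -0.5, -0.6]
opening: 0.521
grasp_force: 61.4
```

Emit:
{"name": "drive_tool", "arguments": {
  "plan": [
    [[0,0,0.003,0],[0,0,0.005,0],[0,0,0.005,0],[0,0,0.005,0]]
  ]
}}

```text
time_s: 18.78
eef_pos: [0.5927, 0.2878, 0.0951]
eef_rot: [-0.0, 1.0, 0.0, 0.001]
wrist_force: [-1.3, -1.0, 6.4]
opening: 0.517
grasp_force: 61.6
```

Emit:
{"name": "drive_tool", "arguments": {
  "plan": [
    [[0,0,0,0],[0,0,0,0],[0,0,0,0],[0,0,0,0],[0,0,0,0],[0,0,-0.05,0],[0,0,-0.13,0],[0,0,-0.22,0],[0,0,-0.3,0],[0,0,-0.35,0],[0,0,-0.35,0]]
  ],
  "jaw": 0
}}

```text
time_s: 19.7
eef_pos: [0.5944, 0.2886, 0.24]
eef_rot: [-0.001, 1.0, 0.0, 0.005]
wrist_force: [0.3, -0.2, 0.7]
opening: 1.0
grasp_force: 0.0
```

Emit:
{"name": "drive_tool", "arguments": {
  "plan": [
    [[0,0.1,0,0],[-0.02,0.2,0,0],[-0.04,0.3,0,0],[-0.06,0.4,0,0],[-0.08,0.5,0,0],[-0.1,0.6,0,0],[-0.1,0.7,0,0],[-0.1,0.75,0.05,0],[-0.1,0.75,0.1,0],[-0.1,0.75,0.1,0],[-0.1,0.75,0.1,0]]
  ]
}}

```text
time_s: 20.62
eef_pos: [0.5503, -0.0122, 0.1916]
eef_rot: [-0.001, 1.0, -0.0, -0.002]
wrist_force: [-0.2, 0.5, 0.8]
opening: 0.997
grasp_force: 0.0
```

```bash
python3 - <<'E'
from cl import *
print(ctrl.get_obs()["eef_pos"].round(4))
p,d,c=snap("wrist","w6"); P=cloud("w6",c); q=near(P,(.553,-.012),.033,.042,.056); print(len(q),q.min(0).round(4),q.max(0).round(4))
b=(snap("side","s6")[0])[120:300,200:380,::-1]
cv2.imwrite("pics/w6s6.png",np.hstack([cv2.resize(cv2.imread("pics/w6.png"),(440,330)),cv2.resize(b,(330,330),interpolation=2)]))
hsv=cv2.cvtColor(p,cv2.COLOR_RGB2HSV);m=cv2.inRange(hsv,(0,90,25),(18,255,150)); yy,xx=np.where(m); W=onz(c,np.c_[xx,yy],.012)
for k,xy in dict(mill=(.5,.036),soap=(.536,-.08),tube=(.618,.012)).items():
    s=np.hypot(*(W[:,:2]-xy).T)<.055; Q=onz(c,cv2.convexHull(np.c_[xx[s],yy[s]].astype(np.float32))[:,0],.012); print(k,[np.round(v,4) for v in circ(Q,.0455)])
E
```

```text
[ 0.5503 -0.0122  0.1916]
450 [ 0.5282 -0.034   0.042 ] [0.5746 0.0118 0.0539]
mill [array([0.5011, 0.0353]), np.float64(0.001), np.float64(1.0)]
soap [array([ 0.538 , -0.0785]), np.float64(0.001), np.float64(1.0)]
tube [array([0.6181, 0.0109]), np.float64(0.001), np.float64(1.0)]
```

View pics/w6s6.png

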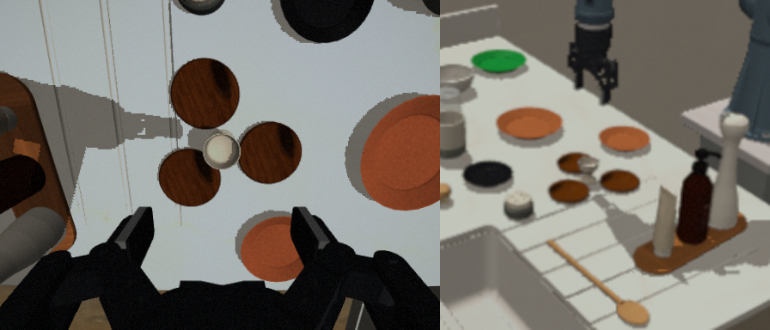

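All three stand upright on the board (right half: tube (665,220), soap (695,200), mill (728,170)). The cup is unmoved, centred at (.552,-.011). I'll grip it now.

Emit:
{"name": "drive_tool", "arguments": {
  "plan": [
    [[0.003,-0.003,0.08,0],[0.003,-0.003,0.16,0],[0.003,-0.003,0.24,0],[0.003,-0.003,0.31,0],[0.003,-0.003,0.37,0],[0.003,-0.003,0.4,0],[0.003,-0.003,0.42,0],[0.003,-0.003,0.426,0],[0.003,-0.003,0.426,0]]
  ]
}}

```text
time_s: 21.47
eef_pos: [0.5537, -0.011, 0.0237]
eef_rot: [0.0, 1.0, 0.001, 0.001]
wrist_force: [-0.7, -0.4, 0.1]
opening: 1.0
grasp_force: 0.0
```

Emit:
{"name": "drive_tool", "arguments": {
  "plan": [
    [[0,0,0,0],[0,0,0,0],[0,0,0,0],[0,0,0,0],[0,0,0,0],[0,0,0,0],[0,0,0,0],[0,0,0,0]]
  ],
  "jaw": 1
}}

```text
time_s: 22.13
eef_pos: [0.554, -0.0113, 0.0246]
eef_rot: [0.0, 1.0, 0.0, 0.001]
wrist_force: [-2.0, 0.9, 8.5]
opening: 0.508
grasp_force: 59.8
```

Emit:
{"name": "drive_tool", "arguments": {
  "plan": [
    [[0,0,-0.03,0],[0,0,-0.09,0],[0,0,-0.17,0],[0,0,-0.25,0],[0,0.06,-0.25,0],[0,0.14,-0.25,0],[0,0.22,-0.25,0],[0,0.27,-0.25,0],[0,0.3,-0.25,0],[0,0.3,-0.25,0],[0,0.3,-0.25,0]]
  ]
}}

```text
time_s: 23.05
eef_pos: [0.5527, -0.1311, 0.1231]
eef_rot: [-0.0, 1.0, -0.0, -0.0]
wrist_force: [0.3, 0.8, -0.8]
opening: 0.507
grasp_force: 61.1
```

```bash
python3 - <<'E'
from cl import *
print(ctrl.get_obs()["eef_pos"].round(4))
for tag,n in(("w7","wrist"),("t7","top"),("s7","side")):
    p,d,c=snap(n,tag); hsv=cv2.cvtColor(p,cv2.COLOR_RGB2HSV); b=blob(hsv,proj(c,[.535,-.291,.006])[0],(0,110,60),(22,255,255))
    print(tag,[np.round(v,4) for v in circ(onz(c,cv2.convexHull(b.astype(np.float32))[:,0],.022),.085)], b.min(0),b.max(0))
    P=cloud(tag,c); Q=near(P,(.535,-.291),.1,.017,.03); print(len(Q), [np.round(v,4) for v in circ(Q,.082)] if len(Q)>20 else "")
b=(p)[120:300,200:380,::-1]
cv2.imwrite("pics/w7s7.png",np.hstack([cv2.resize(cv2.imread("pics/w7.png"),(440,330)),cv2.resize(b,(330,330),interpolation=2)]))
E
```

```text
[ 0.5527 -0.1311  0.1231]
w7 [array([ 0.536 , -0.2897]), np.float64(0.0004), np.float64(1.0)] [337. 115.] [510. 281.]
7067 [array([ 0.5372, -0.2865]), np.float64(0.0057), np.float64(0.4132)]
t7 [array([ 0.5314, -0.2898]), np.float64(0.0033), np.float64(0.4286)] [259. 169.] [304. 213.]
407 [array([ 0.5353, -0.2888]), np.float64(0.0065), np.float64(0.4668)]
s7 [array([ 0.5457, -0.2736]), np.float64(0.0052), np.float64(0.3158)] [232. 180.] [266. 196.]
65 [array([ 0.5417, -0.2836]), np.float64(0.0045), np.float64(0.5385)]
```

View pics/w7s7.png

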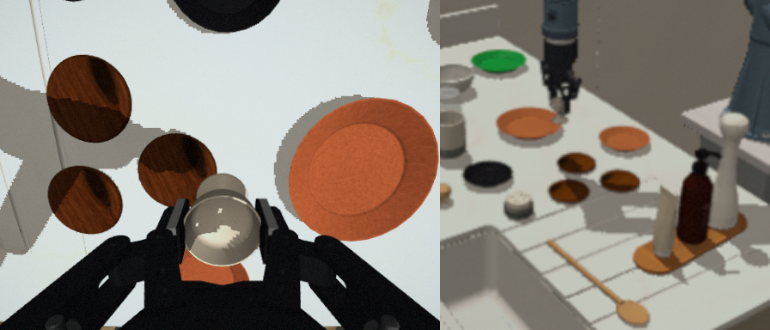

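The cup hangs in the jaws at (222,228). The tight wrist fit puts the dish centre at (.536,-.290).

Emit:
{"name": "drive_tool", "arguments": {
  "plan": [
    [[-0.01,0.08,0,0],[-0.02,0.17,0,0],[-0.03,0.26,0,0],[-0.04,0.34,0,0],[-0.041,0.39,0,0],[-0.041,0.397,0,0],[-0.041,0.397,0.06,0],[-0.041,0.397,0.13,0],[-0.041,0.397,0.19,0],[-0.041,0.397,0.215,0],[-0.041,0.397,0.225,0],[-0.041,0.397,0.225,0]]
  ]
}}

```text
time_s: 24.2
eef_pos: [0.5367, -0.2885, 0.0326]
eef_rot: [-0.001, 1.0, 0.001, -0.001]
wrist_force: [0.7, -0.1, -0.2]
opening: 0.506
grasp_force: 61.4
```

Emit:
{"name": "drive_tool", "arguments": {
  "plan": [
    [[0,0,0.003,0],[0,0,0.005,0],[0,0,0.005,0],[0,0,0.005,0]]
  ]
}}

```text
time_s: 24.53
eef_pos: [0.5371, -0.2903, 0.0318]
eef_rot: [0.0, 1.0, 0.0, 0.001]
wrist_force: [0.1, 0.5, -1.6]
opening: 0.504
grasp_force: 61.4
```

Emit:
{"name": "drive_tool", "arguments": {
  "plan": [
    [[0,0,0.003,0],[0,0,0.004,0],[0,0,0.004,0],[0,0,0.004,0]]
  ]
}}

```text
time_s: 24.87
eef_pos: [0.5371, -0.2904, 0.0307]
eef_rot: [0.0, 1.0, 0.0, 0.001]
wrist_force: [-1.5, 0.9, 6.6]
opening: 0.509
grasp_force: 62.0
```

Contact with the dish floor. I'll release, rise and check.

Emit:
{"name": "drive_tool", "arguments": {
  "plan": [
    [[0,0,0,0],[0,0,0,0],[0,0,0,0],[0,0,0,0],[0,0,0,0],[0,0,-0.04,0],[0,0,-0.12,0],[0,0,-0.22,0],[0,0,-0.32,0],[0,0,-0.42,0],[0,0,-0.48,0],[0,0,-0.48,0]]
  ],
  "jaw": 0
}}

```text
time_s: 25.87
eef_pos: [0.5395, -0.2922, 0.229]
eef_rot: [0.004, 1.0, 0.0, 0.005]
wrist_force: [0.3, -0.6, 0.3]
opening: 0.999
grasp_force: 0.0
```

```bash
python3 - <<'E'
from cl import *
print(ctrl.get_obs()["eef_pos"].round(4))
p,d,c=snap("wrist","w8"); P=cloud("w8",c); q=near(P,(.536,-.29),.035,.048,.062); print("cup rim",q.min(0).round(4),q.max(0).round(4),"mid",((q.min(0)+q.max(0))/2).round(4))
hsv=cv2.cvtColor(p,cv2.COLOR_RGB2HSV); b=blob(hsv,proj(c,[.58,-.291,.006])[0],(0,110,60),(22,255,255))
print([np.round(v,4) for v in circ(onz(c,cv2.convexHull(b.astype(np.float32))[:,0],.022),.085)])
E
```

```text
[ 0.5395 -0.2922  0.229 ]
cup rim [ 0.5115 -0.3132  0.0481] [ 0.5577 -0.2684  0.0593] mid [ 0.5346 -0.2908  0.0537]
[array([ 0.536 , -0.2891]), np.float64(0.0008), np.float64(1.0)]
```

View pics/w8.png

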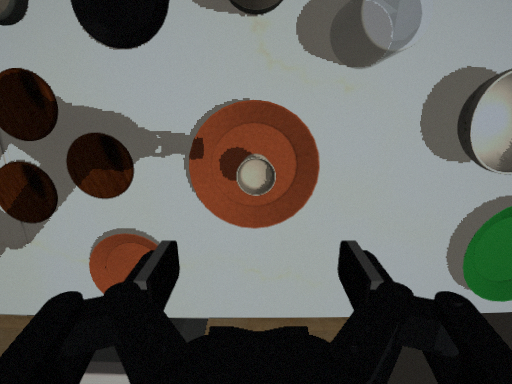

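The cup sits at (256,175), within 2 mm of the dish centre. Now the return, tube first.

Emit:
{"name": "drive_tool", "arguments": {
  "plan": [
    [[0.01,-0.08,-0.04,0],[0.03,-0.16,-0.04,0],[0.05,-0.24,-0.04,0],[0.06,-0.32,-0.04,0],[0.07,-0.4,-0.04,0],[0.08,-0.48,-0.04,0],[0.1,-0.56,-0.04,0],[0.11,-0.64,-0.04,0],[0.12,-0.72,-0.04,0],[0.13,-0.8,-0.04,0],[0.139,-0.88,-0.04,0],[0.139,-0.95,-0.04,0]]
  ]
}}

```text
time_s: 26.92
eef_pos: [0.5912, 0.0921, 0.235]
eef_rot: [-0.0, 1.0, 0.0, -0.002]
wrist_force: [0.8, -0.3, 1.0]
opening: 0.998
grasp_force: 0.0
```

Emit:
{"name": "drive_tool", "arguments": {
  "plan": [
    [[0,-0.09,0,0],[0,-0.18,0,0],[0,-0.27,0,0],[0,-0.36,0,0],[0,-0.44,0,0],[0,-0.49,0,0],[0,-0.495,0,0],[0,-0.495,0,0],[0,-0.495,0,0]]
  ]
}}

```text
time_s: 27.67
eef_pos: [0.5913, 0.2874, 0.2356]
eef_rot: [0.001, 1.0, 0.0, -0.001]
wrist_force: [0.3, -1.3, -0.2]
opening: 1.0
grasp_force: 0.0
```

```bash
python3 - <<'E'
from cl import *
print(ctrl.get_obs()["eef_pos"].round(4))
p,d,c=snap("wrist","w9"); P=cloud("w9",c); q=near(P,(.593,.288),.03,.135,.16); print("tube top",len(q),((q.min(0)+q.max(0))/2).round(4),np.ptp(q,axis=0).round(4))
q=near(P,(.508,.28),.05,.19,.215);print("pump",q.mean(0).round(4),len(q));q=near(P,(.42,.27),.05,.22,.26);print("mill",len(q))
E
```

```text
[0.5913 0.2874 0.2356]
tube top 480 [0.5909 0.2889 0.144 ] [0.0042 0.0466 0.018 ]
pump [0.5101 0.2809 0.203 ] 918
mill 0
```

Emit:
{"name": "drive_tool", "arguments": {
  "plan": [
    [[0,0,0.08,0],[0,0,0.16,0],[0,0,0.24,0],[0,0,0.3,0],[0,0,0.335,0],[0,0,0.35,0],[0,0,0.35,0],[0,0,0.35,0]]
  ]
}}

```text
time_s: 28.38
eef_pos: [0.593, 0.2878, 0.0986]
eef_rot: [-0.0, 1.0, -0.0, 0.001]
wrist_force: [1.0, -0.9, -0.5]
opening: 0.999
grasp_force: 0.0
```

Emit:
{"name": "drive_tool", "arguments": {
  "plan": [
    [[0,0,0,0],[0,0,0,0],[0,0,0,0],[0,0,0,0],[0,0,0,0],[0,0,0,0],[0,0,0,0],[0,0,0,0]]
  ],
  "jaw": 1
}}

```text
time_s: 29.05
eef_pos: [0.593, 0.2885, 0.0991]
eef_rot: [-0.0, 1.0, 0.0, 0.001]
wrist_force: [-0.8, 0.3, 6.2]
opening: 0.516
grasp_force: 60.9
```

Emit:
{"name": "drive_tool", "arguments": {
  "plan": [
    [[0,0,-0.05,0],[0,0,-0.12,0],[0,0,-0.175,0],[0.01,0.07,-0.175,0],[0.02,0.15,-0.175,-0.02],[0.03,0.23,-0.175,-0.05],[0.04,0.32,-0.175,-0.08],[0.05,0.41,-0.175,-0.11],[0.06,0.5,-0.175,-0.14],[0.069,0.59,-0.175,-0.156],[0.069,0.66,-0.175,-0.156],[0.069,0.692,-0.175,-0.156]]
  ]
}}

```text
time_s: 30.05
eef_pos: [0.6196, 0.0075, 0.1672]
eef_rot: [0.001, 0.97, 0.241, -0.0]
wrist_force: [-0.2, 0.3, -1.0]
opening: 0.52
grasp_force: 61.4
```

Emit:
{"name": "drive_tool", "arguments": {
  "plan": [
    [[0,0,0,0],[0,0,0,0],[0,0,0.05,0],[0,0,0.1,0],[0,0,0.14,0],[0,0,0.155,0],[0,0,0.162,0],[0,0,0.165,0],[0,0,0.165,0],[0,0,0.165,0]]
  ]
}}

```text
time_s: 30.88
eef_pos: [0.6204, 0.0115, 0.1024]
eef_rot: [0.0, 0.97, 0.243, 0.001]
wrist_force: [0.4, 0.4, -1.0]
opening: 0.522
grasp_force: 61.4
```

Emit:
{"name": "drive_tool", "arguments": {
  "plan": [
    [[0,0,0.003,0],[0,0,0.006,0],[0,0,0.006,0],[0,0,0.006,0]]
  ]
}}

```text
time_s: 31.22
eef_pos: [0.6212, 0.0114, 0.1012]
eef_rot: [0.0, 0.97, 0.243, 0.002]
wrist_force: [-0.8, 2.9, 7.8]
opening: 0.516
grasp_force: 62.1
```

Emit:
{"name": "drive_tool", "arguments": {
  "plan": [
    [[0,0,0,0],[0,0,0,0],[0,0,0,0],[0,0,0,0],[0,0,0,0],[0,0,-0.05,0],[0,0,-0.13,0],[0,0,-0.22,0],[0,0,-0.32,0],[0,0,-0.42,0],[0,0,-0.5,0],[0,0,-0.5,0]]
  ],
  "jaw": 0
}}

```text
time_s: 32.22
eef_pos: [0.623, 0.0107, 0.3081]
eef_rot: [0.003, 0.97, 0.243, 0.006]
wrist_force: [0.4, -0.0, 1.0]
opening: 0.996
grasp_force: 0.0
```

```bash
python3 - <<'E'
from cl import *
p,d,c=snap("wrist","w10"); P=cloud("w10",c); q=near(P,(.62,.011),.03,.135,.16); print("tube top",len(q),((q.min(0)+q.max(0))/2).round(4),np.ptp(q,axis=0).round(4))
E
```

```text
tube top 293 [0.6204 0.0118 0.1449] [0.022  0.0407 0.0198]
```

Emit:
{"name": "drive_tool", "arguments": {
  "plan": [
    [[0.01,-0.08,0,0.02],[0.02,-0.16,0,0.04],[0.03,-0.25,0,0.06],[0.04,-0.34,0,0.09],[0.05,-0.43,0,0.12],[0.06,-0.52,0,0.14],[0.068,-0.61,0,0.156],[0.068,-0.69,0,0.156],[0.068,-0.725,0,0.156],[0.068,-0.725,0,0.156],[0.068,-0.725,0,0.156],[0.068,-0.725,0,0.156]]
  ]
}}

```text
time_s: 33.27
eef_pos: [0.5074, 0.2788, 0.2981]
eef_rot: [0.001, 1.0, -0.0, -0.0]
wrist_force: [0.4, 1.0, -0.5]
opening: 0.993
grasp_force: 0.0
```

```bash
python3 - <<'E'
from cl import *
print(ctrl.get_obs()["eef_pos"].round(4))
p,d,c=snap("wrist","w11"); P=cloud("w11",c); q=near(P,(.508,.28),.05,.11,.158);print("body",q.min(0).round(4),q.max(0).round(4)); q=near(P,(.508,.28),.05,.19,.215);print("pump",q.mean(0).round(4),q.min(0).round(4),q.max(0).round(4))
E
```

```text
[0.5074 0.2788 0.2981]
body [0.4848 0.2502 0.1102] [0.5375 0.3091 0.1573]
pump [0.5039 0.2835 0.2038] [0.4771 0.2672 0.1941] [0.5197 0.3061 0.2074]
```

Emit:
{"name": "drive_tool", "arguments": {
  "plan": [
    [[0,0,0.09,0],[0,0,0.18,0],[0,0,0.26,0],[0,0,0.33,0],[0,0,0.38,0],[0,0,0.4,0],[0,0,0.4,0],[0,0,0.4,0]]
  ]
}}

```text
time_s: 33.98
eef_pos: [0.5079, 0.2792, 0.1395]
eef_rot: [-0.0, 1.0, -0.0, 0.0]
wrist_force: [0.1, 0.6, 1.4]
opening: 1.002
grasp_force: 0.0
```

Settle and lower about 4 mm, then grip.

Emit:
{"name": "drive_tool", "arguments": {
  "plan": [
    [[0,0,0.004,0],[0,0,0.008,0],[0,0,0.009,0],[0,0,0.009,0]]
  ]
}}

```text
time_s: 34.32
eef_pos: [0.5075, 0.2801, 0.1361]
eef_rot: [-0.0, 1.0, 0.0, 0.001]
wrist_force: [0.5, 0.9, -0.2]
opening: 1.005
grasp_force: 0.0
```

Emit:
{"name": "drive_tool", "arguments": {
  "plan": [
    [[0,0,0,0],[0,0,0,0],[0,0,0,0],[0,0,0,0],[0,0,0,0],[0,0,0,0],[0,0,0,0],[0,0,0,0]]
  ],
  "jaw": 1
}}

```text
time_s: 34.98
eef_pos: [0.5078, 0.28, 0.1361]
eef_rot: [-0.0, 1.0, 0.0, 0.001]
wrist_force: [-0.1, -0.5, 5.4]
opening: 0.692
grasp_force: 65.5
```

Emit:
{"name": "drive_tool", "arguments": {
  "plan": [
    [[0,0,-0.05,0],[0,0,-0.12,0],[0,0,-0.2,0],[0,0.08,-0.2,0],[0.01,0.17,-0.2,0],[0.02,0.27,-0.2,0],[0.03,0.37,-0.2,0],[0.04,0.47,-0.2,0],[0.05,0.57,-0.2,0],[0.06,0.67,-0.2,0],[0.07,0.77,-0.2,0],[0.0835,0.86,-0.2,0]]
  ]
}}

```text
time_s: 35.98
eef_pos: [0.5393, -0.066, 0.214]
eef_rot: [-0.0, 1.0, -0.0, -0.001]
wrist_force: [0.5, 1.0, -1.6]
opening: 0.69
grasp_force: 66.0
```

Emit:
{"name": "drive_tool", "arguments": {
  "plan": [
    [[0,0.03,0,0],[0,0.045,0,0],[0,0.045,0,0],[0,0.045,0.05,0],[0,0.045,0.11,0],[0,0.045,0.15,0],[0,0.045,0.175,0],[0,0.045,0.185,0],[0,0.045,0.19,0],[0,0.045,0.19,0],[0,0.045,0.19,0]]
  ]
}}

```text
time_s: 36.9
eef_pos: [0.5413, -0.0819, 0.1404]
eef_rot: [0.0, 1.0, 0.0, 0.001]
wrist_force: [0.3, -0.5, -2.7]
opening: 0.691
grasp_force: 66.4
```

Emit:
{"name": "drive_tool", "arguments": {
  "plan": [
    [[0,0,0.003,0],[0,0,0.006,0],[0,0,0.006,0],[0,0,0.006,0]]
  ]
}}

```text
time_s: 37.23
eef_pos: [0.5418, -0.0824, 0.1384]
eef_rot: [0.0, 1.0, 0.0, 0.002]
wrist_force: [0.5, 1.5, 6.1]
opening: 0.694
grasp_force: 66.9
```

Emit:
{"name": "drive_tool", "arguments": {
  "plan": [
    [[0,0,0,0],[0,0,0,0],[0,0,0,0],[0,0,0,0],[0,0,0,0],[0,0,-0.04,0],[0,0,-0.12,0],[0,0,-0.22,0],[0,0,-0.32,0],[0,0,-0.42,0],[0,0,-0.5,0],[0,0,-0.5,0]]
  ],
  "jaw": 0
}}

```text
time_s: 38.23
eef_pos: [0.5434, -0.0831, 0.3454]
eef_rot: [0.002, 1.0, 0.0, 0.006]
wrist_force: [0.9, -0.3, -0.0]
opening: 1.001
grasp_force: 0.0
```

Emit:
{"name": "drive_tool", "arguments": {
  "plan": [
    [[-0.03,-0.09,0,0],[-0.06,-0.18,0,0],[-0.09,-0.27,0,0],[-0.12,-0.36,0,0],[-0.15,-0.45,0,0],[-0.18,-0.54,0,0],[-0.21,-0.63,0,0],[-0.24,-0.72,0,0],[-0.27,-0.81,0,0],[-0.3,-0.881,0,0],[-0.3,-0.881,0,0],[-0.3,-0.881,0,0]]
  ]
}}

```text
time_s: 39.23
eef_pos: [0.4196, 0.2714, 0.3365]
eef_rot: [0.0, 1.0, 0.002, -0.0]
wrist_force: [-0.1, 0.1, -0.3]
opening: 0.999
grasp_force: 0.0
```

```bash
python3 - <<'E'
from cl import *
print(ctrl.get_obs()["eef_pos"].round(4))
p,d,c=snap("wrist","w12"); P=cloud("w12",c)
q=near(P,(.422,.271),.06,.2,.245);print("mill head",q.min(0).round(4),q.max(0).round(4)); 
E
```

```text
[0.4196 0.2714 0.3365]
mill head [0.3912 0.2421 0.2237] [0.4461 0.2971 0.245 ]
```

Emit:
{"name": "drive_tool", "arguments": {
  "plan": [
    [[0,0,0.08,0],[0,0,0.16,0],[0,0,0.24,0],[0,0,0.3,0],[0,0,0.34,0],[0,0,0.355,0],[0,0,0.355,0],[0,0,0.355,0]]
  ]
}}

```text
time_s: 39.95
eef_pos: [0.4213, 0.2696, 0.1955]
eef_rot: [-0.0, 1.0, -0.001, 0.0]
wrist_force: [0.8, -0.2, 0.9]
opening: 0.999
grasp_force: 0.0
```

Emit:
{"name": "drive_tool", "arguments": {
  "plan": [
    [[0,0,0,0],[0,0,0,0],[0,0,0,0],[0,0,0,0],[0,0,0,0],[0,0,0,0],[0,0,0,0],[0,0,0,0]]
  ],
  "jaw": 1
}}

```text
time_s: 40.62
eef_pos: [0.4216, 0.2707, 0.1968]
eef_rot: [-0.0, 1.0, 0.0, 0.002]
wrist_force: [-0.2, -1.2, 5.7]
opening: 0.621
grasp_force: 62.2
```

Emit:
{"name": "drive_tool", "arguments": {
  "plan": [
    [[0,0,-0.03,0],[0,0,-0.08,0],[0,0,-0.15,0],[0.02,0.06,-0.15,0],[0.05,0.15,-0.15,0],[0.08,0.24,-0.15,0],[0.11,0.33,-0.15,0],[0.14,0.42,-0.15,0],[0.16,0.5,-0.15,0],[0.18,0.56,-0.15,0],[0.189,0.586,-0.15,0],[0.189,0.586,-0.15,0]]
  ]
}}

```text
time_s: 41.62
eef_pos: [0.4967, 0.0338, 0.2549]
eef_rot: [0.0, 1.0, -0.001, 0.0]
wrist_force: [-0.3, 0.2, -1.2]
opening: 0.62
grasp_force: 64.0
```

Emit:
{"name": "drive_tool", "arguments": {
  "plan": [
    [[0,0,0,0],[0,0,0.04,0],[0,0,0.09,0],[0,0,0.12,0],[0,0,0.134,0],[0,0,0.14,0],[0,0,0.14,0],[0,0,0.14,0]]
  ]
}}

```text
time_s: 42.28
eef_pos: [0.4963, 0.0366, 0.1995]
eef_rot: [0.0, 1.0, 0.001, 0.0]
wrist_force: [-0.1, -0.2, -2.3]
opening: 0.621
grasp_force: 64.0
```

Emit:
{"name": "drive_tool", "arguments": {
  "plan": [
    [[0,0,0.003,0],[0,0,0.005,0],[0,0,0.005,0],[0,0,0.005,0]]
  ]
}}

```text
time_s: 42.62
eef_pos: [0.4976, 0.0361, 0.199]
eef_rot: [0.0, 1.0, 0.0, 0.002]
wrist_force: [0.8, 1.3, 6.5]
opening: 0.617
grasp_force: 64.5
```

Contact. I'll release, rise, and look at the whole scene.

Emit:
{"name": "drive_tool", "arguments": {
  "plan": [
    [[0,0,0,0],[0,0,0,0],[0,0,0,0],[0,0,0,0],[0,0,0,0],[0,0,-0.04,0],[0,0,-0.12,0],[0,0,-0.22,0],[0,0,-0.32,0],[0,0,-0.42,0],[0,0,-0.5,0],[0,0,-0.55,0]]
  ],
  "jaw": 0
}}

```text
time_s: 43.62
eef_pos: [0.4968, 0.0358, 0.4214]
eef_rot: [0.0, 1.0, 0.0, 0.003]
wrist_force: [0.4, -0.2, 0.4]
opening: 1.0
grasp_force: 0.0
```

Emit:
{"name": "drive_tool", "arguments": {
  "plan": [
    [[0.1,0.05,0,0],[0.2,0.1,0,0],[0.29,0.1,0,0],[0.29,0.1,0,0],[0.29,0.1,0,0],[0.29,0.1,0,0]]
  ]
}}

```text
time_s: 44.12
eef_pos: [0.612, -0.004, 0.4159]
eef_rot: [-0.0, 1.0, 0.0, -0.001]
wrist_force: [-0.5, -0.7, 0.3]
opening: 1.0
grasp_force: 0.0
```

```bash
python3 - <<'E'
from cl import *
print(ctrl.get_obs()["eef_pos"].round(4))
p,d,c=snap("wrist","w13"); P=cloud("w13",c)
def mid(n,xy,r,lo,hi):
    q=near(P,xy,r,lo,hi); print(n,((q.min(0)+q.max(0))/2).round(4),np.ptp(q,axis=0).round(3)) if len(q) else print(n,"none")
mid("mill",(.5,.036),.05,.215,.26); mid("soap body",(.54,-.081),.05,.11,.158); mid("tube",(.62,.011),.035,.135,.16); mid("cup",(.535,-.29),.035,.048,.062); mid("timer",(.74,.01),.05,.02,.05)
P=cloud("w1",cam("wrist",dict(eef_pos=np.array([.6175,.009,.421]),eef_rot=np.array([0,1,0,0.])))); print("start:"); mid("mill",(.5,.036),.05,.215,.26);mid("soap body",(.54,-.081),.05,.11,.158); mid("tube",(.62,.011),.035,.135,.16); mid("timer",(.74,.01),.05,.02,.05)
b=(snap("side","s13")[0])[120:300,200:380,::-1]
cv2.imwrite("pics/w13s13.png",np.hstack([cv2.resize(cv2.imread("pics/w13.png"),(440,330)),cv2.resize(b,(330,330),interpolation=2)]))
E
```

```text
[ 0.612  -0.004   0.4159]
mill [0.4967 0.0361 0.2339] [0.052 0.056 0.038]
soap body [ 0.5451 -0.0814  0.1337] [0.058 0.058 0.047]
tube [0.62   0.012  0.1455] [0.021 0.04  0.02 ]
cup [ 0.535  -0.29    0.0539] [0.045 0.047 0.012]
timer [0.7452 0.0129 0.0302] [0.061 0.061 0.02 ]
start:
mill [0.5027 0.0367 0.234 ] [0.052 0.055 0.037]
soap body [ 0.5427 -0.0813  0.134 ] [0.059 0.058 0.048]
tube [0.6204 0.0107 0.1453] [0.021 0.041 0.02 ]
timer [0.7462 0.0114 0.0303] [0.06  0.062 0.021]
```

View pics/w13s13.png

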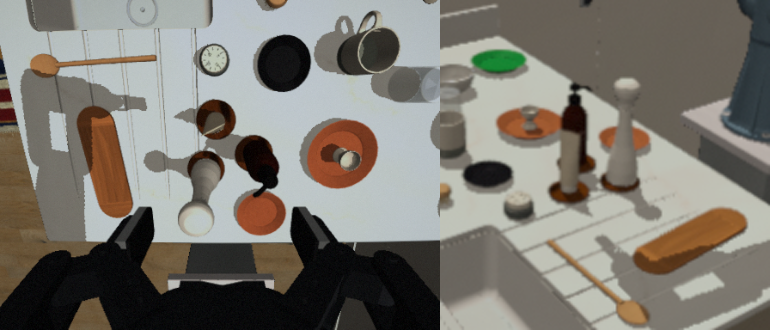

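The picture shows all three upright on their trivets, the cup in the big dish at (348,159) and the timer unmoved. The mill is about 6 mm off its start and the others within 3 mm, all inside 15 mm. I'll hand it in.

```bash
python3 -c "
from bench import ctrl
print(ctrl.hand_in())"
```

```text
the job is handed in; nothing more can be done
None
```

The job is handed in (verdict not shown): the egg cup stands within about 2 mm of the dish's centre, the mill (about 6 mm off), soap bottle and tube (each within about 3 mm) are back upright on their own trivets, the timer is unmoved, and it took about 44 s.

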